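# Set a pigment jar mill to speed six by fingertip and start it

## Task

Start the jar mill on the studio table at speed 6: with a fingertip, push the pointer of the speed selector round clockwise, counting the clicks, until it rests in the sixth click after off, and only then press the small flat start button right down and let it come up again. Only push and press: do not pinch the pointer or lift anything, do not press the tall mushroom stop button, and leave the jar on its rollers and the other things where they are.

Things in the scene. Friction and masses are not known exactly. Their poses are not given: they have to be found in the camera images.
- mill: Jar mill, fixed: grey motor housing, level aluminium panel on top 105 mm above the table, 200 mm (x, +-100) by 250 mm (y, -170 to +80); on its +y side a bed with two rollers along y and a lying jar. Origin on the table, straight under the selector's axis. Axes: x away from the operator's side, y along the rollers to the jar, z up.
- selector (a joint): Speed selector angle, rad, grows clockwise seen from above. 0 = off, at an end stop; a click every 30 degrees (0.5236), eight after off: speed n rests at n x 0.5236, speed 6 at 3.142; the other end stop is just past 8. It starts in off, 1, 2 or 3. At value q the nose points, in the mill's frame, 120 degrees minus q from +x towards +y (speed 4 along +x).
- selector_axis (a point): On the selector's vertical axis at the panel's surface, 105 mm up. Black hub 44 mm across, 11 mm high; on it a straight bar handle 14 mm wide, 8 to 34 mm above the panel, from 24 mm behind the axis to a nose 45 mm ahead of it, white line on top towards the nose. Around it, 53 to 65 mm out, flat marks: a ring at off, then eight strokes that grow with the speed.
- pointer_tip (a point): Top of the handle's nose, 45 mm from the axis, 34 mm above the panel; turns with it. A spring detent draws it into the nearest click: let go under half way (15 degrees) it goes back, pushed further it jumps on by itself into the next click, no farther. Turning takes up to 0.14 N m (4 N at 35 mm from the axis).
- start_top (a point): Centre of the top of the start button: small flat black button, 24 mm across, in a round steel bezel 40 mm across, its top 22 mm above the panel and 10 mm above the bezel; on the panel at x -50, y -105 mm in the mill's frame. Press straight down.
- start (a joint): Travel of the start button in m: 0 up, 0.006 fully down (spring: 1.5 N to begin, 5 N fully down; it comes up when let go).
- stop_top (a point): Centre of the top of the stop button: a mushroom cap 40 mm across, its top 33 mm above the panel; on the panel at x +50, y -105 mm in the mill's frame. Not to be pressed.
- stop (a joint): Travel of the stop button in m: 0 up, 0.006 fully down (about 2 N to begin, 5 N fully down).
- jar: White ceramic mill jar with a clamped steel lid, 96 mm diameter, 165 mm long, lying along y on the rollers, loose. Origin at its centre. Its end starts about 130 mm from the selector's axis, its top 174 mm above the table.
- pot: Small closed glass pigment pot, 37 mm across, 42 mm high, standing loose on the housing's far right corner, more than 110 mm from the selector's axis and beyond the stop button. Origin at the centre of its underside.
- can_big: Metal paint can, 111 mm across, 132 mm high, loose on the table. Origin at the centre of its underside.
- can_small: Metal paint can, 75 mm across, 85 mm high, loose on the table. Origin at the centre of its underside.
- medium: White plastic bottle, 64 mm across, 165 mm high, loose on the table. Origin at the centre of its underside.
- rinse: White ceramic mug, 80 mm across, 90 mm high, loose on the table. Origin at the centre of its underside.
- brush: Flat paint brush, 220 mm long, 42 mm wide, lying loose on the table. Origin under its middle.
- scraper: Painter's spatula, 240 mm long, 65 mm wide, lying loose on the table. Origin under its middle.

How it is judged:
By the outcome, as a careful person would: the job done as asked, in the order asked, and still so for the second after the job is handed in, with the robot touching nothing.
It also fails if it takes over 58 s, if anything falls off the work surface, if the arm or the gripper's body presses on something with over 40 N, if the wrist force passes 120 N, or if a joint passes its speed limit or range.

## Robot

A 6-joint arm with a two-finger parallel gripper is mounted at the origin on the work surface. World frame = base frame: x ahead of the robot, y to its left, z up, the work surface at z = 0. Lengths are in m, angles in degrees, forces in N, time in s.
With the tool pointing down it reaches from about 0.4 to 0.825 m from the base axis. Payload 7 kg.
Tool frame: the origin (TCP) lies at the very end of the fingers, on their centre line; the grasp point (between the pads) lies 19 mm behind it (ctrl.grip_point_offset is the distance from the TCP to the grasp point, in m); x points along the fingers, z is the direction in which the jaws open and shut, and the axes are right-handed (so a half turn about x gives the same grasp; the last joint's range is limited). The gripper opens to 88 mm and grips with 3 to 60 N. Pads are 19 mm wide; open, the fingers measure 130 mm over their backs; the gripper's body (78 mm by 193 mm) begins 47 mm behind the grasp point.
Start: joints at [-54.253, 20.546, 0.682, 0, -70.136, -16.507], TCP at [0.222, -0.637, 0.227] pointing down, gripper open.
Joint ranges: [-176.03, 176.03], [-82.01, 121.73], [-58.28, 71.71], [-173.87, 95.51], [-174.79, -0.11], [-173.66, 173.66]. Speed limits (degrees/s): [136.94, 136.94, 172.46, 180, 180, 180].

## Interface

Orientations are given as [roll, pitch, yaw] about the fixed x, y, z axes, in that order (R = Rz(yaw) Ry(pitch) Rx(roll)).
In Python, from plant import get_obs, snapshot, calibration, close_job, ctrl gives the robot as it stands.
- The arm moves only by the tool move_arm, never from a script. Its argument "commands" is a list that holds one entry, the list of rows, each a list of 4 numbers: the shift along the tool's x, y, z in cm, then the turn about the tool's x in rad. In form: [[[dx, dy, dz, spin], ...]]. A call has 1 to 8 rows; each row shifts and turns the commanded pose from where the row before left it, along the tool's axes as they then stand; what a row does not reach is not made up. A row lasts 1/10 s, in which the tool goes at most 50 mm and 8.59 degrees, less where a joint would pass 70% of its speed; a pose out of reach is approached as far as the arm can. A call with a gripper value outside its range is refused whole. "jaw" is the finger opening in cm, from 0 to 8.76, set as the call begins (left out, the last holds). The fingers move at their own pace and stop on an object; the grip force is fixed at half the most. Time passes only in rows, so rows that do not move let the fingers close. It gives the time, the measured TCP pose, the force and the opening at its end, in the units of the state.
- get_obs(): the state, without advancing time (a new reading comes with each control period).
- snapshot(name): name is "scene" or "top" or "wrist"; returns (picture, depth): 384x512x3 uint8, red, green, blue; 384x512 float32, m along the optical axis (not along the pixel's ray), 0 where there is no reading.
- calibration(name): a dict with "mtx" (3x3 intrinsics, pixels), "k1" (the pictures are not rectified: a ray, as slopes to the right and down, at radius r is drawn at 1 + k1 r^2 times it, then the intrinsics apply), "T" (4x4, takes a point from camera to world coordinates); the wrist camera has in their place "tool_from_camera" (4x4, takes a point from camera to tool coordinates, whose origin is the TCP and whose axes are the tool frame's). Camera axes: x right, y up, looking along -z (the intrinsics and any distortion apply to the point x, -y, -z); pixel columns grow to the right and rows downward; lengths in m; the calibration is good to about 2 mm. A picture is of the moment at which its call begins: read the wrist's pose just before it. calibration takes no time and is no camera call.
- close_job(): hands the job in, once; it reports no verdict.
The state is a dict: "clock": time; "joint_pos": joint angles; "qvel": joint speeds; "tau": joint torques, N m; "tool_pos": TCP position; "orientation": TCP orientation; "force": force on the tool from outside, world axes, zero at the start; "moment": the same for the moment, N m; "opening": finger opening in m.
Only numpy, scipy, OpenCV 4.12 (cv2) and the standard library are available. Lean on these libraries where they do the work, as an engineer would, in place of code of your own. Each camera call takes 0.05 s, during which the arm holds its last target. There are 200 camera calls.

## Working session

There is one attempt and no reset: what is moved stays moved. The work goes in short steps, Python scripts to look and compute and a tool call to move; the robot and the scene stay as the last step left them, time stands still between calls to the robot, and variables do not carry over. Pictures are saved under pics/ and viewed, about 8 in all and at most 12, crops included, and the job is handed in when it is done.

Besides the shell and the picture viewer there is one more tool, called after "Call:" as name(argument=value, ...), one argument or row to a line, values as JSON. move_arm: Moves the arm, as the interface text tells. Its arguments: {"type":"object","properties":{"commands":{"type":"array"},"jaw":{"type":"number"}},"required":["commands"]}

```bash
mkdir -p pics; cat > h.py <<'E'
import numpy as np, cv2
from plant import get_obs, snapshot, calibration, close_job, ctrl
def save(n,p): cv2.imwrite(f'pics/{n}.png',cv2.cvtColor(p,cv2.COLOR_RGB2BGR))
def pt(c,T,u,v,d):
    m=np.array(c['mtx']); xd=(u-m[0,2])/m[0,0]; yd=(v-m[1,2])/m[1,1]
    k=c['k1']; x,y=xd,yd
    for _ in range(20):
        s=1+k*(x*x+y*y); x,y=xd/s,yd/s
    return (T@np.array([x*d,-y*d,-d,1]))[:3]
E
python3 - <<'E'
from h import *
o=get_obs(); print(o)
p,d=snapshot('top'); save('top',p); np.save('top.npy',d)
c=calibration('top'); print(c)
E
```

```text
{'clock': 0.0, 'joint_pos': array([-5.42532785e+01,  2.05901470e+01,  6.31896274e-01, -2.04905582e-02,
       -7.01349303e+01, -1.65064969e+01]), 'qvel': array([ 0.0240093 ,  0.03260121,  0.03371472, -0.02280976,  0.01653607,
       -0.0873755 ]), 'tau': array([-2.54631332e-04, -5.82707655e+01,  2.93075985e+01,  6.99760839e+00,
        7.22437195e-03, -1.06453458e-04]), 'tool_pos': array([ 0.22223517, -0.63683412,  0.2256218 ]), 'orientation': array([  4.82841591,  89.90484817, 114.06166201]), 'force': array([-0.1814148 , -0.88414525,  0.7393593 ]), 'moment': array([ 0.01904283, -0.03358294, -0.03427911]), 'opening': 0.08774911734946436}
{'mtx': array([[432.93353361,   0.        , 258.14201945],
       [  0.        , 432.93353361, 192.51314858],
       [  0.        ,   0.        ,   1.        ]]), 'k1': -0.0852153625758011, 'T': array([[-0.02439989,  0.98429121, -0.1748584 ,  0.24177867],
       [-0.99968101, -0.02516409, -0.0021542 , -0.03614482],
       [-0.00652051,  0.17475006,  0.98459123,  1.55735054],
       [ 0.        ,  0.        ,  0.        ,  1.        ]])}
```

View pics/top.png

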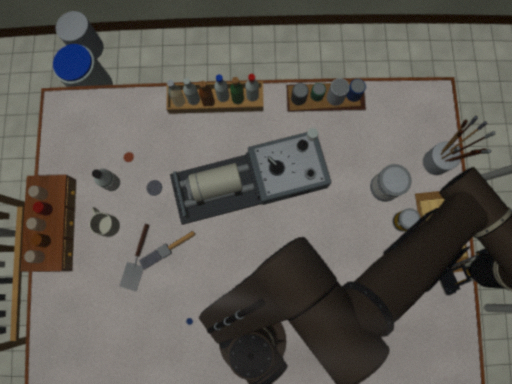

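The top view shows the mill's panel around (288,167), the jar to the left at (215,182), the selector near (277,167), and two buttons at (302,145) and (310,174). I'll enlarge this part.

```bash
python3 - <<'E'
from h import *
p=cv2.imread('pics/top.png')[120:215,235:345]
cv2.imwrite('pics/crop.png',cv2.resize(p,None,fx=7,fy=6.3 and 6.3,interpolation=cv2.INTER_CUBIC) if 0 else cv2.resize(p,None,fx=6,fy=6,interpolation=cv2.INTER_CUBIC))
d=np.load('top.npy');c=calibration('top')
for u,v in [(290,160),(265,185),(302,145),(310,174),(277,167)]:
    print(u,v,d[v,u],pt(c,c['T'],u,v,d[v,u]).round(4))
E
```

```text
290 160 1.4944048 [ 0.611  -0.1458  0.1049]
265 185 1.4795908 [ 0.5252 -0.057   0.1049]
302 145 1.4755584 [ 0.6558 -0.1868  0.1319]
310 174 1.4574246 [ 0.5538 -0.2093  0.1321]
277 167 1.4508672 [ 0.5781 -0.0984  0.1434]
```

View pics/crop.png

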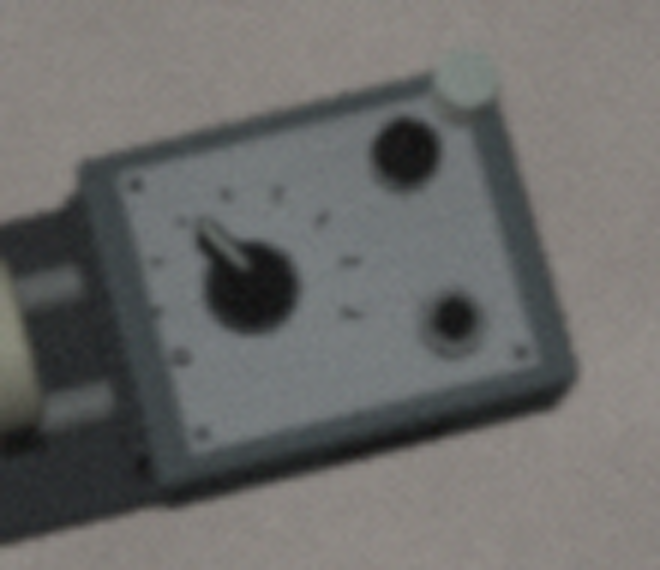

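The crop shows the off ring at (181,356) and strokes 1 to 8 from (157,312) round to (350,313). The pointer's nose is at (204,222), near stroke 3. The stop button is at (406,152), start at (455,318), and the pot is in the corner at (466,80). Next I fit the mill frame.

```bash
cat >> h.py <<'E'
def plane(c,T,u,v,z):
    a=pt(c,T,u,v,1.0); o=T[:3,3]; return o+(a-o)*(z-o[2])/(a[2]-o[2])
E
python3 - <<'E'
from h import *
from scipy.optimize import least_squares
c=calibration('top');T=c['T']
P=lambda x,y,z: plane(c,T,235+(x+.5)/6-.5,120+(y+.5)/6-.5,z)[:2]
marks=[(181,356),(157,312),(157,262),(182,222),(226,195),(278,193),(322,217),(350,261),(350,313)]
W=[P(*m,.105) for m in marks]
W+= [P(455,316,.127),P(406,150,.138)]
a=np.radians(120-30*np.arange(9)); r=.059
M=[(r*np.cos(t),r*np.sin(t)) for t in a]+[(-.05,-.105),(.05,-.105)]
W=np.array(W);M=np.array(M)
def f(p):
    R=np.array([[np.cos(p[2]),-np.sin(p[2])],[np.sin(p[2]),np.cos(p[2])]])
    return (W-(M@R.T+p[:2])).ravel()
s=least_squares(f,[.57,-.1,0]); print(s.x,np.degrees(s.x[2]));print((s.fun*1000).round(1).reshape(-1,2))
n=P(204,222,.139)-s.x[:2]; th=np.degrees(np.arctan2(n[1],n[0])-s.x[2]); print('nose',n,np.hypot(*n),th,(120-th)/30)
np.save('mill.npy',s.x)
print(s.x[:2]+f(s.x).reshape(-1,2)[0]*0)
w=calibration('wrist');print(w)
E
```

```text
[ 0.58490813 -0.09884232  0.23574661] 13.507285794825131
[[ 2.1 -0.7]
 [ 1.4 -2.2]
 [ 0.3 -2.2]
 [-2.4 -1.3]
 [-1.5 -0.3]
 [-0.3  0.2]
 [ 0.7  1.3]
 [ 1.   0.8]
 [ 1.   1.2]
 [ 0.1  1. ]
 [-2.5  2.2]]
nose [0.0311207  0.02752395] 0.04154594763900165 27.983079951579946 3.067230668280668
[ 0.58490813 -0.09884232]
{'mtx': array([[268.63105894,   0.        , 260.62513606],
       [  0.        , 268.63105894, 195.18010897],
       [  0.        ,   0.        ,   1.        ]]), 'k1': 0.017645224989397287, 'tool_from_camera': array([[-7.25326243e-04,  2.64841719e-01, -9.64291625e-01,
        -1.58406761e-01],
       [ 4.24634961e-04,  9.64291873e-01,  2.64841467e-01,
         7.06593411e-02],
       [ 9.99999647e-01, -2.17375470e-04, -8.11887255e-04,
        -4.23975229e-04],
       [ 0.00000000e+00,  0.00000000e+00,  0.00000000e+00,
         1.00000000e+00]])}
```

The pointer is at speed 3, so it needs three clicks clockwise. I'll close the fingers and move to a point above the pointer's counter-clockwise side.

Call:
move_arm(
  commands=[
    [[0, -3.3, 2.8, 0], [0, -3.3, 2.8, 0], [0, -3.3, 2.8, 0], [0, -3.3, 2.8, 0], [0, -3.3, 2.8, 0], [0, -3.3, 2.8, 0], [0, -3.3, 2.8, 0], [0, -3.3, 2.8, 0]],
  ],
  jaw=0,
)

```text
clock: 0.85
tool_pos: [0.3982, -0.337, 0.2263]
orientation: [27.7, 90.0, 136.9]
force: [1.1, 0.8, 0.2]
opening: 0.0293
```

Call:
move_arm(
  commands=[
    [[0, -3.3, 2.8, 0], [0, -3.3, 2.8, 0], [0, -3.3, 2.8, 0], [0, -3.3, 2.8, 0], [0, -3.3, 2.8, 0], [0, -3.3, 2.8, 0], [0, -3.3, 2.8, 0], [0, -3.3, 2.8, 0]],
  ],
)

```text
clock: 1.65
tool_pos: [0.5736, -0.0386, 0.2263]
orientation: [69.2, 90.0, 178.4]
force: [0.7, 0.0, 0.1]
opening: 0.0007
```

Call:
move_arm(
  commands=[
    [[0, 0, 0, -0.142], [0, 0, 0, -0.142], [0, 0, 0, -0.14], [0, 0, 0, 0], [0, 0, 0, 0]],
  ],
)

```text
clock: 2.15
tool_pos: [0.573, -0.0404, 0.2262]
orientation: [50.4, 90.0, -176.3]
force: [0.0, -0.3, 1.2]
opening: 0.0007
```

```bash
cat >> h.py <<'E'
from scipy.spatial.transform import Rotation as Ro
def tool():
    o=get_obs(); T=np.eye(4); T[:3,:3]=Ro.from_euler('xyz',o['orientation'],degrees=True).as_matrix(); T[:3,3]=o['tool_pos']; return o,T
def polar():
    o,T=tool(); m=np.load('mill.npy'); d=T[:2,3]-m[:2]
    print('t',o['clock'],'pos',T[:3,3].round(4),'F',o['force'].round(1),'open',round(o['opening'],4))
    print('zhead(world)',np.degrees(np.arctan2(T[1,2],T[0,2])).round(1),'rel to axis in tool y,z mm',(d@T[:2,1:]*1000).round(1),'tool x',T[:3,0].round(3))
    return o,T
E
python3 - <<'E'
from h import *
o,T=polar(); p,d=snapshot('wrist'); save('w1',p); np.save('w1.npy',d); np.save('T1.npy',T)
print(o['joint_pos'].round(1))
E
```

```text
t 2.15 pos [ 0.573  -0.0404  0.2262] F [ 0.  -0.3  1.2] open 0.0007
zhead(world) 133.3 rel to axis in tool y,z mm [-31.4  50.7  -9.2] tool x [-0.001 -0.    -1.   ]
[ 15.5  11.2 -12.3  -0.  -66.6 -62.2]
```

View pics/w1.png

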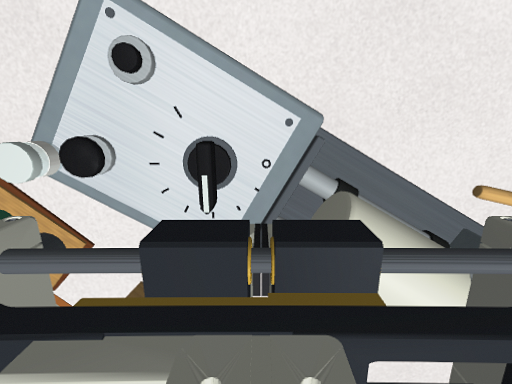

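The wrist view shows the black hub at (210,163) with the white-lined nose at (207,211), pointing at stroke 3. The off ring is at (266,163), start at (127,57), stop at (82,156), and the closed fingers span columns 140–380. From the depth image I'll check the finger's real width and refine the mill pose.

```bash
python3 - <<'E'
from h import *
w=calibration('wrist');d=np.load('w1.npy');T1=np.load('T1.npy');TC=w['tool_from_camera']
for u,v in [(150,225),(160,232),(200,224),(200,232),(200,245),(245,232),(252,245),(260,225),(260,232),(260,240),(145,270),(200,270),(375,232),(378,270),(340,224)]:
    print(u,v,d[v,u].round(4),(pt(w,TC,u,v,d[v,u])*1000).round(1))
W=T1@TC
for n,(u,v),z in [('axis/hub',(210,163),.116),('nose',(207,211),.139),('start',(126,57),.127),('stop',(80,157),.138),('off',(266,163),.105)]:
    print(n,plane(w,W,u,v,z).round(4), d[v,u], pt(w,W,u,v,d[v,u]).round(4))
p=cv2.imread('pics/w1.png')[40:230,60:330]
cv2.imwrite('pics/w1c.png',cv2.resize(p,None,fx=2.9,fy=2.9,interpolation=cv2.INTER_CUBIC))
E
```

```text
150 225 0.2988 [ 121.   -40.3 -123. ]
160 232 0.0828 [-81.6  38.  -31.5]
200 224 0.0876 [-76.4  38.6 -20.3]
200 232 0.0818 [-82.5  38.4 -19. ]
200 245 0.0763 [-88.5  37.  -17.8]
245 232 0.083 [-81.4  37.9  -5.4]
252 245 0.1355 [-34.4  10.7  -4.9]
260 225 0.3077 [129.2 -43.6  -1.1]
260 232 0.2986 [118.7 -47.7  -1.1]
260 240 0.3019 [119.4 -57.7  -1.1]
145 270 0.0771 [-89.7  29.8 -33.6]
200 270 0.0768 [-90.   29.9 -17.9]
375 232 0.2402 [ 64.4 -24.4 101.5]
378 270 0.0764 [-90.4  30.2  32.7]
340 224 0.088 [-76.1  38.5  25.4]
axis/hub [ 0.5859 -0.0985  0.116 ] 0.24789077 [ 0.5807 -0.0978  0.1377]
nose [ 0.6177 -0.0697  0.139 ] 0.25679335 [ 0.617  -0.0699  0.141 ]
start [ 0.5629 -0.2104  0.127 ] 0.23348618 [ 0.5628 -0.21    0.1279]
stop [ 0.6574 -0.1869  0.138 ] 0.2459201 [ 0.6573 -0.1868  0.1381]
off [ 0.5484 -0.0564  0.105 ] 0.2770549 [ 0.548  -0.0568  0.1087]
```

View pics/w1c.png

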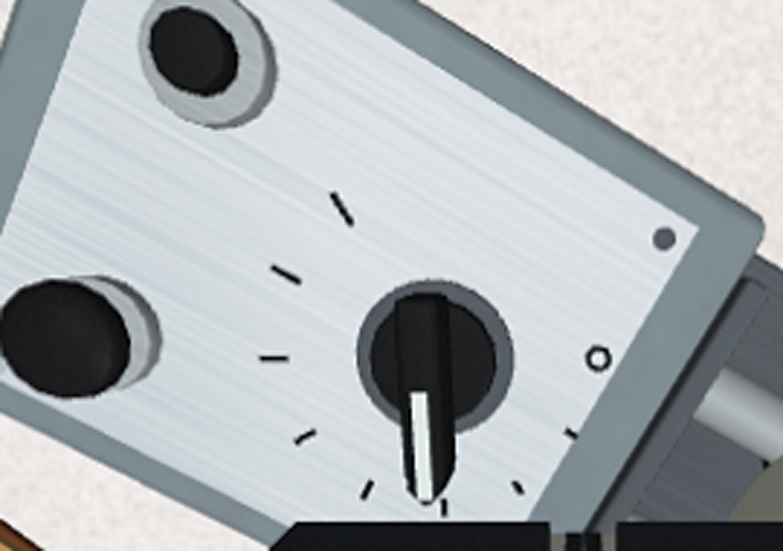

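The nose points at stroke 3. The wide blocks are the finger bases, 76 mm up, and the tips themselves are slimmer. I descend beside the bar.

Call:
move_arm(
  commands=[
    [[3, -0.6, 0, 0], [3, 0, 0, 0], [2.5, 0, 0, 0], [1.6, 0, 0, 0], [0, 0, 0, 0], [0, 0, 0, 0]],
  ],
)

```text
clock: 2.8
tool_pos: [0.5779, -0.0364, 0.1259]
orientation: [119.6, 90.0, -107.0]
force: [0.4, 0.9, 0.0]
opening: 0.0001
```

Call:
move_arm(
  commands=[
    [[0, 0, -0.6, 0], [0, 0, -0.6, 0], [0, 0, -0.4, 0], [0, 0, 0, 0], [0, 0, 0, 0]],
  ],
)

```text
clock: 3.3
tool_pos: [0.5887, -0.048, 0.1257]
orientation: [-75.7, 90.0, 57.8]
force: [-0.1, 0.2, -0.4]
opening: 0.0001
```

```bash
python3 - <<'E'
from h import *
np.save('mill.npy',[.586,-.098,np.radians(13.7)])
o,T=polar(); p,d=snapshot('scene'); save('s1',p); p,d=snapshot('wrist'); save('w2',p)
c=calibration('scene'); m=np.array(c['mtx']); q=np.linalg.inv(c['T'])@np.r_[.586,-.098,.12,1]; x,y=q[0]/-q[2],-q[1]/-q[2]; s=1+c['k1']*(x*x+y*y)
u,v=m[0,0]*x*s+m[0,2],m[1,1]*y*s+m[1,2]; print(u,v,-q[2])
u,v=int(u),int(v); a=cv2.imread('pics/s1.png')[max(0,v-45):v+45,max(0,u-55):u+55]
a=cv2.resize(a,(440,360),interpolation=cv2.INTER_CUBIC); b=cv2.imread('pics/w2.png')[40:300,130:380]; b=cv2.resize(b,(346,360))
cv2.imwrite('pics/m1.png',np.hstack([a,b]))
E
```

```text
t 3.3 pos [ 0.5887 -0.048   0.1257] F [-0.1  0.2 -0.4] open 0.0001
zhead(world) 133.5 rel to axis in tool y,z mm [-36.4  34.4  -0.8] tool x [ 0.  0. -1.]
213.41840774313997 180.7456349275198 1.1705608758249733
```

View pics/m1.png

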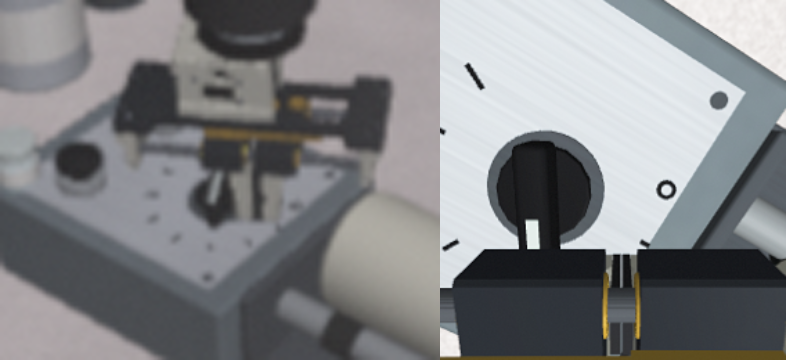

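The fingers are slim and next to the bar, still clear of it, at right of it in both views. Now I feel for contact.

Call:
move_arm(
  commands=[
    [[0, 0, -0.5, 0], [0, 0, -0.5, 0], [0, 0, 0, 0], [0, 0, 0, 0]],
  ],
)

```text
clock: 3.8
tool_pos: [0.5956, -0.0552, 0.1254]
orientation: [48.8, 90.0, -177.7]
force: [-0.7, 0.3, 0.4]
opening: 0.0005
```

Call:
move_arm(
  commands=[
    [[0, 0, -0.3, 0], [0, 0, 0, 0], [0, 0, 0, 0]],
  ],
)

```text
clock: 4.1
tool_pos: [0.5976, -0.0572, 0.1255]
orientation: [35.3, 90.0, 168.9]
force: [-0.1, 1.1, 0.1]
opening: 0.0004
```

Call:
move_arm(
  commands=[
    [[0, 0, -0.3, 0], [0, 0, 0, 0], [0, 0, 0, 0]],
  ],
)

```text
clock: 4.4
tool_pos: [0.5997, -0.059, 0.1256]
orientation: [-45.8, 90.0, 87.8]
force: [-1.6, 3.8, 1.9]
opening: 0.0002
```

Contact at about 4 N. Next I push round in arcs about the axis.

Call:
move_arm(
  commands=[
    [[0, -0.09, -0.185, 0.05], [0, -0.09, -0.185, 0.05], [0, -0.09, -0.185, 0.05], [0, -0.09, -0.185, 0.05], [0, -0.09, -0.185, 0.05], [0, -0.09, -0.185, 0.05], [0, -0.09, -0.185, 0.05], [0, -0.09, -0.185, 0.05]],
  ],
)

```text
clock: 5.2
tool_pos: [0.6138, -0.0681, 0.1256]
orientation: [155.2, 90.0, -94.3]
force: [-1.6, 1.9, 1.1]
opening: 0.0007
```

```bash
cat >> h.py <<'E'
def look(n):
    o,T=polar(); p,d=snapshot('scene'); save(n+'s',p); p,d=snapshot('wrist'); save(n+'w',p)
    a=cv2.resize(cv2.imread(f'pics/{n}s.png')[135:225,158:268],(440,360),interpolation=cv2.INTER_CUBIC)
    b=cv2.resize(cv2.imread(f'pics/{n}w.png')[40:300,130:380],(346,360)); cv2.imwrite(f'pics/{n}.png',np.hstack([a,b]))
E
python3 -c "
from h import *
look('c4')"
```

```text
t 5.2 pos [ 0.6138 -0.0681  0.1256] F [-1.6  1.9  1.1] open 0.0007
zhead(world) 110.5 rel to axis in tool y,z mm [-36.5  18.3  15. ] tool x [-0. -0. -1.]
```

View pics/c4.png

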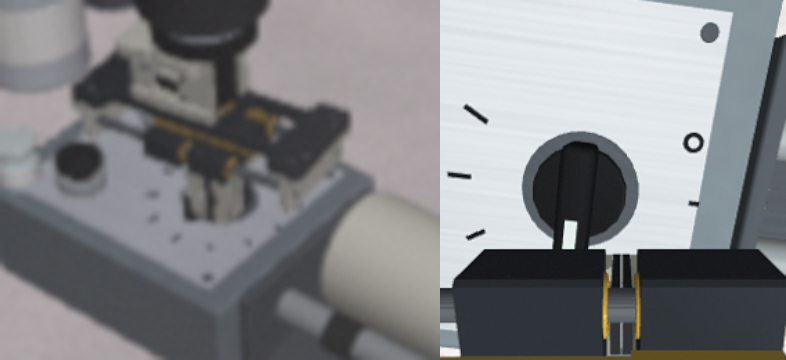

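The wrist view shows the bar from (579,150) to (568,250), about 6–7° clockwise of the tool. So it has jumped on into speed 4. I push on for click 5.

Call:
move_arm(
  commands=[
    [[0, -0.09, -0.185, 0.05], [0, -0.09, -0.185, 0.05], [0, -0.09, -0.185, 0.05], [0, -0.09, -0.185, 0.05], [0, -0.09, -0.185, 0.05]],
  ],
)

```text
clock: 5.8
tool_pos: [0.6206, -0.0753, 0.1256]
orientation: [-87.7, 90.0, 8.5]
force: [0.9, 0.7, -0.9]
opening: 0.0005
```

Call:
move_arm(
  commands=[
    [[0, -0.09, -0.185, 0.05], [0, -0.09, -0.185, 0.05], [0, -0.09, -0.185, 0.05], [0, -0.09, -0.185, 0.05], [0, -0.09, -0.185, 0.05], [0, 0, 0, 0]],
  ],
)

```text
clock: 6.4
tool_pos: [0.6251, -0.0847, 0.1255]
orientation: [-71.8, 90.0, 10.1]
force: [-0.3, 2.4, 0.5]
opening: 0.0007
```

```bash
python3 -c "
from h import *
look('c5')"
```

```text
t 6.4 pos [ 0.6251 -0.0847  0.1255] F [-0.3  2.4  0.5] open 0.0007
zhead(world) 82.0 rel to axis in tool y,z mm [-36.9  18.6  23.3] tool x [ 0.  0. -1.]
```

View pics/c5.png

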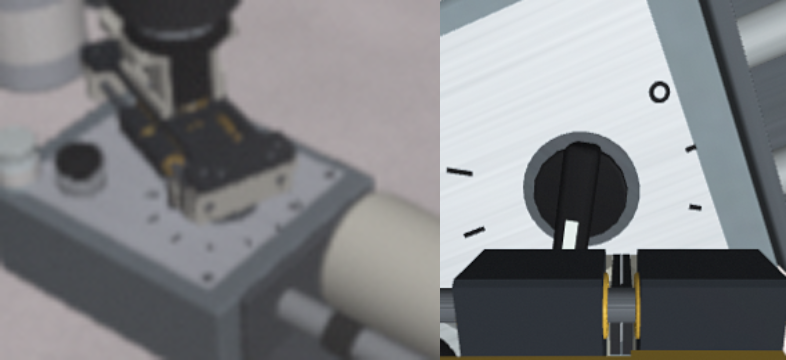

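Again the bar is 6–8° clockwise of the tool (tool heading −8°, so about −16°), which is speed 5. One more click to go.

Call:
move_arm(
  commands=[
    [[0, -0.09, -0.185, 0.05], [0, -0.09, -0.185, 0.05], [0, -0.09, -0.185, 0.05], [0, -0.09, -0.185, 0.05], [0, -0.09, -0.185, 0.05]],
  ],
)

```text
clock: 7.0
tool_pos: [0.6274, -0.0944, 0.1256]
orientation: [-58.4, 90.0, 9.2]
force: [0.3, -0.1, 0.5]
opening: 0.0006
```

Call:
move_arm(
  commands=[
    [[0, -0.09, -0.185, 0.05], [0, -0.09, -0.185, 0.05], [0, -0.09, -0.185, 0.05], [0, -0.09, -0.185, 0.05], [0, -0.09, -0.185, 0.05], [0, 0, 0, 0]],
  ],
)

```text
clock: 7.6
tool_pos: [0.627, -0.1049, 0.1256]
orientation: [-40.0, 90.0, 13.3]
force: [0.6, 0.9, 0.1]
opening: 0.0003
```

Call:
move_arm(
  commands=[
    [[0, 0, 0.5, 0], [0, 0, 0.5, 0], [-3, 0, 0, 0], [-4, 0, 0, 0], [-3, 0, 0, 0], [0, 0, 0, 0], [0, 0, 0, 0]],
  ],
)

```text
clock: 8.3
tool_pos: [0.6332, -0.0965, 0.2264]
orientation: [-44.6, 89.9, 8.8]
force: [0.1, -0.0, -0.6]
opening: 0.0007
```

```bash
python3 - <<'E'
from h import *
o,T=polar(); np.save('T6.npy',T); p,d=snapshot('wrist'); save('w6',p); np.save('w6.npy',d); print(o['joint_pos'].round(1))
E
```

```text
t 8.3 pos [ 0.6332 -0.0965  0.2264] F [ 0.1 -0.  -0.6] open 0.0007
zhead(world) 53.4 rel to axis in tool y,z mm [-37.   29.3  29.8] tool x [ 0.002  0.    -1.   ]
[   8.8   17.3   -4.1   -0.   -68.5 -135.4]
```

View pics/w6.png

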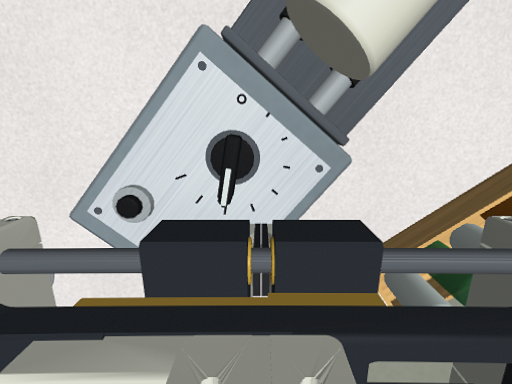

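The nose at (224,203) lies on the stroke at (225,210). Counting on from off at (241,99), that is stroke 6. The start button is at about (128,206). I check numerically and compute the move to start.

```bash
python3 - <<'E'
from h import *
w=calibration('wrist');T=np.load('T6.npy');d=np.load('w6.npy');W=T@w['tool_from_camera']
P=lambda u,v,z: plane(w,W,u,v,z)
ax=P(232,157,.116); n=P(223,204,.139); off=P(241,99,.105)
h=lambda a:np.degrees(np.arctan2(*(a)[1::-1]))
for A in (ax,np.array([.586,-.098,0])): print('nose/off heading',h(n-A),h(off-A),'speed by off',(h(off-A)-h(n-A))/30)
p=cv2.cvtColor(cv2.imread('pics/w6.png'),cv2.COLOR_BGR2GRAY)[185:230,105:155]
_,b=cv2.threshold(p,45,255,cv2.THRESH_BINARY_INV); k,l,st,ce=cv2.connectedComponentsWithStats(b)
for i in range(1,k):
    if st[i,4]>80:
        u,v=ce[i]+[105,185]; s=P(u,v,.127); s2=P(u,v,.125); print(u,v,st[i],s,'depth pt',pt(w,W,u,v,d[int(v),int(u)]))
        t=np.array([s[0],s[1],0])
        o=get_obs(); print('tool dy,dz cm',(T[:3,1:].T@np.r_[t[:2]-T[:2,3],0])*100)
E
```

```text
nose/off heading -46.701062414775905 133.83467754383557 speed by off 6.017857998620383
nose/off heading -44.86362707878021 132.41387543508148 speed by off 5.909250083795389
128.8179775280899 206.06741573033707 [ 11  10  26  23 445] [ 0.56404649 -0.20892212  0.127     ] depth pt [ 0.56406246 -0.20872318  0.12733156]
tool dy,dz cm [ -1.15050469 -13.14625652  -3.29547269]
```

The selector reads speed 6 (6.0 and 5.9 by two estimates). Now over the start button.

Call:
move_arm(
  commands=[
    [[0, -0.3, -3.3, 0], [0, -0.3, -3.3, 0], [0, -0.3, -3.3, 0], [0, -0.26, -3.4, 0], [0, 0, 0, 0], [0, 0, 0, 0]],
  ],
)

```text
clock: 8.95
tool_pos: [0.5619, -0.211, 0.2245]
orientation: [120.7, 89.9, 174.0]
force: [-0.1, 0.6, 0.4]
opening: 0.0003
```

Call:
move_arm(
  commands=[
    [[3, 0, 0, 0], [3, 0, 0, 0], [2, 0, 0, 0], [1.4, 0, 0, 0], [0, 0, 0, 0], [0, 0, 0, 0]],
  ],
)

```text
clock: 9.55
tool_pos: [0.5632, -0.2102, 0.1318]
orientation: [-163.3, 90.0, -110.0]
force: [0.7, 0.5, -0.1]
opening: 0.0002
```

Call:
move_arm(
  commands=[
    [[0.2, 0, 0, 0], [0.2, 0, 0, 0], [0.2, 0, 0, 0], [0, 0, 0, 0], [0, 0, 0, 0]],
  ],
)

```text
clock: 10.05
tool_pos: [0.5631, -0.2105, 0.1261]
orientation: [-59.0, 89.9, -5.6]
force: [0.1, 1.9, 1.5]
opening: 0.0006
```

Call:
move_arm(
  commands=[
    [[0.2, 0, 0, 0], [0.2, 0, 0, 0], [0, 0, 0, 0], [0, 0, 0, 0]],
  ],
)

```text
clock: 10.45
tool_pos: [0.5631, -0.2105, 0.1219]
orientation: [-66.8, 90.0, -13.5]
force: [1.3, 0.8, 4.9]
opening: 0.0004
```

Call:
move_arm(
  commands=[
    [[0.1, 0, 0, 0], [0, 0, 0, 0], [0, 0, 0, 0]],
  ],
)

```text
clock: 10.75
tool_pos: [0.5631, -0.2105, 0.1213]
orientation: [-69.5, 89.9, -16.1]
force: [0.9, 1.7, 8.3]
opening: 0.0002
```

8.3 N at z = 0.121 means it has reached the stop. I press slightly more to be sure, then release and rise.

Call:
move_arm(
  commands=[
    [[0.1, 0, 0, 0], [0, 0, 0, 0], [0, 0, 0, 0]],
  ],
)

```text
clock: 11.05
tool_pos: [0.5632, -0.2106, 0.1212]
orientation: [-71.4, 89.9, -18.0]
force: [-2.2, 3.0, 13.1]
opening: 0.0003
```

Call:
move_arm(
  commands=[
    [[-0.5, 0, 0, 0], [-1, 0, 0, 0], [-3, 0, 0, 0], [-4, 0, 0, 0], [-3, 0, 0, 0], [0, 0, 0, 0], [0, 0, 0, 0]],
  ],
)

```text
clock: 11.75
tool_pos: [0.5621, -0.2104, 0.2347]
orientation: [47.7, 90.0, 101.0]
force: [0.3, 0.1, -1.1]
opening: 0.0004
```

Call:
move_arm(
  commands=[
    [[0, -4, 0, 0], [0, -4, 0, 0], [0, 0, 0, 0], [0, 0, 0, 0]],
  ],
)

```text
clock: 12.15
tool_pos: [0.6259, -0.2585, 0.2314]
orientation: [113.9, 89.7, 167.1]
force: [0.9, -0.2, 0.3]
opening: 0.0004
```

```bash
python3 - <<'E'
from h import *
o,T=polar(); p,d=snapshot('wrist'); save('w7',p); p2,_=snapshot('top'); save('t7',p2)
a=cv2.resize(p[:240],(512,240)); b=cv2.resize(p2[110:215,150:345],(512,276),interpolation=cv2.INTER_CUBIC); save('m7',np.vstack([a,b]))
E
```

```text
t 12.15 pos [ 0.6259 -0.2585  0.2314] F [ 0.9 -0.2  0.3] open 0.0004
zhead(world) 53.2 rel to axis in tool y,z mm [-128.  -104.7   66.4] tool x [-0.005  0.001 -1.   ]
```

View pics/m7.png

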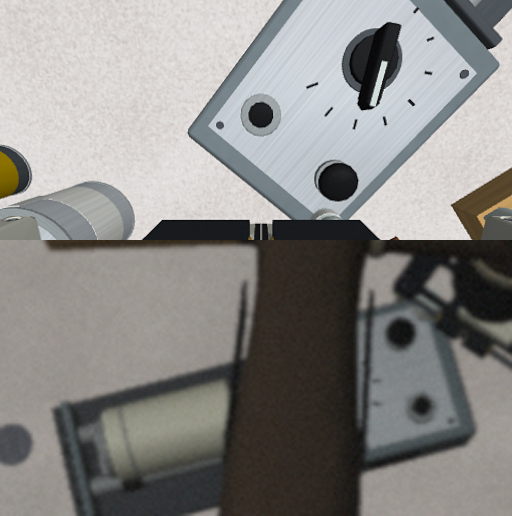

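The selector bar in the wrist view runs from (392,25) to (370,107), parallel to the line from the hub to stroke 6 at (355,124). The jar and pot are in place. I check the start and stop heights by depth, then hand in.

```bash
python3 - <<'E'
from h import *
o,T=tool(); p,d=snapshot('wrist'); w=calibration('wrist'); W=T@w['tool_from_camera']
for n,u,v in [('start',261,114),('panel',300,130),('stop',337,180)]:
    print(n,[round(float(pt(w,W,u+i,v+j,d[v+j,u+i])[2]),4) for i,j in [(0,0),(4,0),(-4,0),(0,4)]])
h=lambda a:np.degrees(np.arctan2(a[1],a[0]))
print('bar',h(plane(w,W,370,107,.139)-plane(w,W,393,24,.139)),'speed',(133.7-h(plane(w,W,370,107,.139)-plane(w,W,393,24,.139)))/30)
print(o['force']); close_job()
E
```

```text
start [0.1268, 0.1291, 0.127, 0.1279]
panel [0.106, 0.1049, 0.1058, 0.1069]
stop [0.1377, 0.1378, 0.1385, 0.1383]
bar -46.76724107166412 speed 6.015574702388803
[-0.32819349 -0.08958653  0.14728399]
the job is handed in; nothing more can be done
```

I set the jar mill to speed 6, pressed the start button and released it. The job is handed in; `close_job` gave no verdict.

- **Selector:** it started at speed 3. I pushed the pointer clockwise with the closed fingertips, one click at a time, through 4 and 5 to 6. I looked at it in the camera after each click.
- **Start button:** I then pressed it straight down until it stopped (z about 0.121 m, 13 N) and let it come up.

**Last checks:**
- The pointer reads 6.02 from the camera measurement. Just before I pressed start, two estimates gave 6.02 and 5.91.
- The start button is back up at about 0.127 m, and the stop button is unpressed at about 0.138 m.
- The jar and pot look undisturbed in the last pictures. I did not check the other loose things one by one.
- The arm was clear of everything, with almost no force on it, at about 12.2 s on the clock. No check failed.

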